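Bed a spirit level on a sprung shelf and set its levelling screw

ROBOT

A 6-joint arm with a two-finger parallel gripper is mounted at the origin on the work surface; the furniture and walls round the work are solid. World frame = base frame: x ahead of the robot, y to its left, z up, the work surface at z = 0. Lengths are in mm, angles in degrees, forces in N, time in s.
With the tool pointing down it reaches from about 300 to 850 mm from the base axis. Payload 4.2 kg.
Tool frame: the origin (TCP) lies midway between the tips of the shut fingers; the grasp point (between the pads) lies env.grip_depth behind it (env.grip_depth is the distance from the TCP to the grasp point, in mm); z points along the fingers, y is the direction in which the jaws open and shut (so a half turn about z gives the same grasp; the last joint's range is limited). The gripper opens to 91 mm and grips with 3 to 60 N. Pads are 32 mm wide; open, the fingers measure 118 mm over their backs; the gripper's body (76 mm by 178 mm) begins 60 mm behind the grasp point.
Start: joints at [-72.078, 18.312, 89.639, -0, 72.044, -1.146], TCP at [187.852, -543.469, 175.176] pointing down, gripper open.
Joint ranges: [-177.97, 177.97], [-48.28, 115.42], [12.27, 149.76], [-77.06, 257.06], [2.81, 150.46], [-146.56, 146.56]. Speed limits (degrees/s): [147.25, 147.25, 180, 180, 180, 180].

INTERFACE

Orientations are given as [roll, pitch, yaw] about the fixed x, y, z axes, in that order (R = Rz(yaw) Ry(pitch) Rx(roll)).
In Python, from workcell import env, cams, spotter gives the robot as it stands.
- The arm moves only by the tool apply_moves, never from a script. Its argument "plan" is a list of rows, each an object with "jaw": the closure, from 0 (fully open) to 1 (shut); "delta_pos": the shift along the tool's x, y, z in mm, a list of three; "spin": the turn about the tool's z in rad. In form: [{"jaw": jaw, "delta_pos": [dx, dy, dz], "spin": spin}, ...]. A call has exactly 8 rows; each row is the pose to reach, as a shift and turn from the pose measured when the call began, along the tool's axes at that moment; what a row does not reach only later rows make up. A row lasts 1/8 s, in which the tool goes at most 62.5 mm and 10.7 degrees, less where a joint would pass 70% of its speed; a pose out of reach is approached as far as the arm can. A call with a gripper value outside its range is refused whole. The fingers move at their own pace and stop on an object; "squeeze" is the grip in N (left out, the last holds). Time passes only in rows, so rows that repeat a pose let the fingers close, or fill a call up. It gives the time, the measured TCP pose, the force and the opening at its end, in the units of the state.
- env.state(): the state, without advancing time (a new reading comes with each control period).
- cams.grab_frame(name): name is "scene" or "top"; returns the picture (420x560x3 uint8, red, green, blue); there is no depth.
- cams.calibration(name): a dict with "camera_matrix" (3x3 intrinsics, pixels), "rvec" (rotation vector, rad) and "tvec" (3), from world to camera coordinates, as OpenCV has them. Camera axes: x right, y down, z forward; pixel columns grow to the right and rows downward; lengths in mm; the calibration is good to about 2 mm. A picture is of the moment at which its call begins. calibration takes no time and is no camera call.
- env.job_done(): hands the job in, once; it reports no verdict.
Trained networks look in the newest picture that a camera, given by its name, has taken for a name from the list of things; names that differ only in an ending like _2 or _b are one class to them, and where a whole thing is asked for, a point or a joint stands for the part that bears it (a point fixed in the world has none). Each returns a list of dicts, best first, with "confidence" (0 to 1); they miss things now and then, are a little off and sometimes report something else, mostly with a low value. They report only what shows in the picture. A call takes as long as a camera call. They do not tell look-alikes from the thing itself.
- spotter.masks_of(camera, target): "region" (420x560 bool, what is visible of it) and "extent" ([left, top, right, bottom] in pixels, round what is visible of it).
The state is a dict: "time_s": time; "qpos": joint angles; "qvel": joint speeds; "effort": joint torques, N m; "ee_pos": TCP position; "ee_rot": TCP orientation; "force": force on the tool from outside, world axes, zero at the start; "torque": the same for the moment, N m; "gripper_width": finger opening in mm.
Only numpy, scipy, OpenCV 4.12 (cv2) and the standard library are available. Lean on these libraries where they do the work, as an engineer would, in place of code of your own. Each camera call takes 0.05 s, during which the arm holds its last target.

TASK

Lay the spirit level flat along the middle of the small hinged shelf, then turn the T-handled levelling screw until, with the level pressed firmly down so that the springy shelf is fully bedded, the bubble sits centred between its two lines. Finish while still holding the level pressed down with the fingers, the bubble centred: do not let go at the end. Do not force the shelf, and leave the other things on the table where they are.

Things in the scene. Friction and masses are not known exactly. Their poses are not given: they have to be found in the camera images.
- level_mid (a point): Centre of the loose spirit level, an aluminium bar 150 mm long (its y), 24 wide (x), 40 high (z), 0.2 kg, lying on the table right of the shelf. The middle 78 mm is a notch: bar only 22 mm high, vial above it (18 wide, top 38 mm over the underside). Grip the bar low, across its 24 mm, at mid-length. Each end is a solid flat-topped block, 36 long, 40 high, centred 57 mm from the middle: press there.
- bubble (a joint): Offset in m of the pale bubble from the middle of the vial, positive towards the level's +y end, range -0.022 to 0.022. It runs to the higher end, 15 mm per degree of slope, and settles in about 1 s. Two black lines stand 12 mm either side of the middle; the bubble is 16 mm long, so it lies between the lines within 4 mm of the middle.
- shelf_mid (a point): Centre of the top face of the shelf: a flat aluminium plate 100 mm deep (x), 200 mm long (y), about 70 mm above the table on a fixed stand, z square to the plate. It is hinged at its +y end, 95 mm from this point. The levelling screw passes through a 36 mm wide tongue at its -y end.
- shelf (a joint): How far the shelf floats up with its frame and screw, about its hinge, in rad: 0.0157 when free (a spring lifts it even with the level on it), 0 when pressed fully down. About 5 N on the level's end block nearer the screw beds it (7 N at the shelf's middle); 10 to 15 N is a firm press. Only the slope of the bedded shelf counts.
- knob_grip (a point): Centre of the black T-handle of the levelling screw: a bar 46 mm long (this point's x), 14 wide (y), 28 high, 155 mm from shelf_mid on its -y side, 108 mm above the table (112 when the shelf floats), turning about the vertical. The shelf's tongue is 32 to 44 mm below this point. Turned clockwise (from above) it lifts the screw end of the shelf, and stays where it is left (0.12 N m friction).
- stand: Fixed steel base of the shelf, 100 x 290 mm, 12 mm thick; origin under the shelf's middle, y towards the hinge. The screw gives 1 degree of slope per rad of its handle, clockwise lifting the screw end, so 1 rad shifts the bubble 15 mm towards the screw. At the start the screw end of the bedded shelf is too low by 0.7 to 1.4 rad of turn; the stops lie beyond.
- cartridge_a: Bystander, leave alone: a cream filter cartridge with a black O-ring, 45 mm across, 72 mm tall, standing behind the levelling shelf. Origin at the centre of its underside.
- cartridge_b: Bystander, leave alone: a second such cartridge, 45 mm across, 72 mm tall, beside the first. Origin at the centre of its underside.
- cap_d: Bystander, leave alone: a low round moulded cap, 64 mm across, 28 mm high, to the right of the cartridges. Origin at the centre of its underside.
Mind the look-alikes: they are no part of the job. Of the things that look like the part that bears level_mid, the larger one is meant.

How it is judged (in metres and radians):
On the way:
1. the spirit level lies flat along the shelf (x of level_mid in the frame of shelf_mid between -0.035 and 0.035 m and y of level_mid in the frame of shelf_mid between -0.04 and 0.04 m and z of level_mid in the frame of shelf_mid between 0.017 and 0.0235 m and angle between the y axis of level_mid and the y axis of shelf_mid, either way round below 0.2 rad and angle between the z axis of level_mid and the z axis of shelf_mid, either way round below 0.02 rad), for 0.2 s.
At the end, for the whole second after the job is handed in: The level lies flat along the shelf (within 35 mm across, 40 mm along, 0.2 rad), still pressed by the fingers (over 3 N) with the shelf bedded (joint shelf under 0.003), the bubble within 5 mm of the middle and the shelf within 0.010 rad of horizontal (all of step 1 and value of joint bubble between -0.005 and 0.005 m and angle between shelf_mid's own z axis and vertical below 0.01 rad and value of joint shelf below 0.003 rad and contact force between the fingers and level above 3 N); the arm keeps its last pose, push and grip.
It fails at once if the shelf is forced: more than 60 N between level and shelf (contact force between level and plate above 60 N).
It fails at once if a bystander is pushed more than 30 mm (distance of any of cartridge_a, cartridge_b, cap_d from where it was at the start of the episode above 0.03 m).
It also fails if it takes over 69 s, if anything falls off the work surface, if the arm or the gripper's body presses on something with over 40 N, if the wrist force passes 120 N, or if a joint passes its speed limit or range.

## Working session

There is one attempt and no reset: what is moved stays moved. The work goes in short steps, Python scripts to look and compute and a tool call to move; the robot and the scene stay as the last step left them, time stands still between calls to the robot, and variables do not carry over. Pictures are saved under pics/ and viewed, and the job is handed in when it is done.

Besides the shell and the picture viewer there is one more tool, called by a JSON object that holds its "method" and its "body". apply_moves: Moves the arm, as the interface text tells. Its arguments: {"type":"object","properties":{"plan":{"type":"array"},"squeeze":{"type":"number"}},"required":["plan"]}

```bash
ls; mkdir -p pics
python3 - <<'E'
from workcell import env,cams,spotter
import cv2
print(env.state()); print(env.grip_depth)
for n in("scene","top"):
    im=cams.grab_frame(n); cv2.imwrite(f"pics/{n}0.png",im[:,:,::-1]); print(cams.calibration(n))
E
```

```text
pics
{'time_s': 0.0, 'qpos': array([-7.20784225e+01,  1.83528301e+01,  8.97070397e+01, -3.18746130e-04,
        7.20420665e+01, -1.14721369e+00]), 'qvel': array([-0.05346735, -0.00887757, -0.02150757, -0.06977045, -0.01808892,
        0.01531061]), 'effort': array([ 6.78949164e-04, -4.12466526e+01, -2.31972206e+01,  7.26490351e-02,
        4.56435210e-02, -1.42860031e-04]), 'ee_pos': array([ 187.66573206, -542.91122025,  174.30411628]), 'ee_rot': array([-1.79898078e+02, -1.73791520e-03,  1.90688882e+01]), 'force': array([-0.62218525, -0.25321949, -0.22583289]), 'torque': array([0.01381049, 0.03040024, 0.03935809]), 'gripper_width': 91.14833266614333}
18.8
{'camera_matrix': array([[384.79162085,   0.        , 268.98364581],
       [  0.        , 384.79162085, 208.05201503],
       [  0.        ,   0.        ,   1.        ]]), 'rvec': array([ 0.7485646 , -2.48213975,  1.27224743]), 'tvec': array([360.73962685, 265.94618035, 651.06248497])}
{'camera_matrix': array([[442.2415033 ,   0.        , 280.38521261],
       [  0.        , 442.2415033 , 208.01393606],
       [  0.        ,   0.        ,   1.        ]]), 'rvec': array([ 2.16721202, -2.1740304 ,  0.07207139]), 'tvec': array([-84.62837051, 497.50111075, 909.89990298])}
```

View pics/scene0.png

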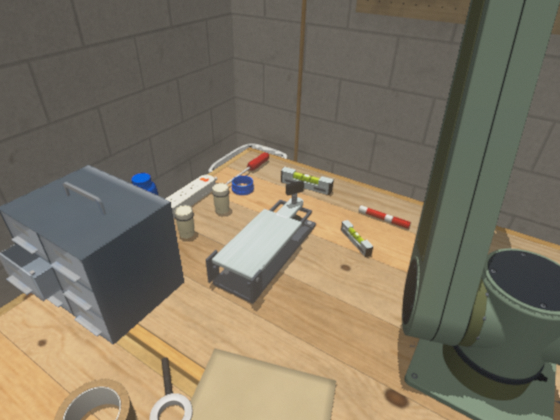

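View pics/top0.png

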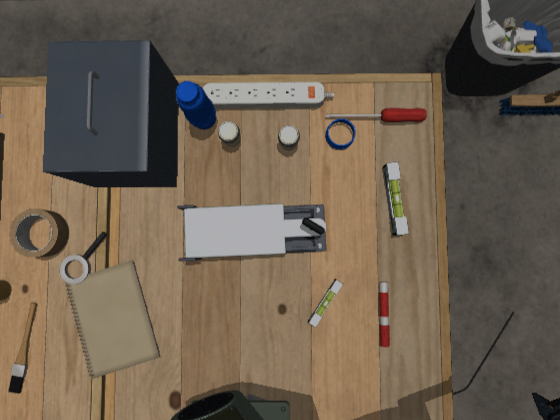

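The top view shows two spirit levels: the larger at px (396,199) and a small look-alike at (325,303). A red and white marker sits at (384,314). The shelf is at about (235,231) and its T-handle at (313,227). I choose (396,199) and will check it in a crop with measured sizes.

```bash
cat > h.py <<'E'
import numpy as np,cv2
from workcell import env,cams,spotter
def cal(n):
    c=cams.calibration(n); R=cv2.Rodrigues(c["rvec"])[0]; return c["camera_matrix"],R,np.array(c["tvec"]).ravel()
def w(n,u,v,z):
    K,R,t=cal(n); d=R.T@np.linalg.solve(K,[u,v,1.]); o=-R.T@t; return o+d*(z-o[2])/d[2]
def px(n,P):
    c=cams.calibration(n); return cv2.projectPoints(np.float64(P).reshape(-1,1,3),c["rvec"],c["tvec"],c["camera_matrix"],None)[0].reshape(-1,2)
def rect(m):
    c=max(cv2.findContours(m.astype(np.uint8),cv2.RETR_EXTERNAL,cv2.CHAIN_APPROX_NONE)[0],key=cv2.contourArea)
    return cv2.minAreaRect(c)
def state():
    s=env.state(); print({k:np.round(s[k],2) for k in("time_s","qpos","ee_pos","ee_rot","force","torque","gripper_width")}); return s
E
python3 - <<'E'
from h import *
im=cams.grab_frame("top")
for n in("level_mid","shelf_mid","knob_grip","stand","cartridge_a","cap_d"):
    for r in spotter.masks_of("top",n)[:3]:
        q=rect(r["region"]); b=cv2.boxPoints(q); z={"level_mid":40,"shelf_mid":70,"knob_grip":126,"stand":12,"cartridge_a":72,"cap_d":28}[n]
        W=[w("top",*p,z)[:2].round() for p in b]; c=w("top",*q[0],z)
        print(n,round(r["confidence"],2),r["extent"],"c",c.round(1),"corners",[x.tolist() for x in W])
a=cv2.resize(im[150:340,170:440],None,fx=2.9,fy=2.9,interpolation=cv2.INTER_CUBIC); cv2.imwrite("pics/c1.png",a[:,:,::-1])
E
```

```text
level_mid 0.97 [381.7, 162.5, 407.1, 237.1] c [ 513.5 -322.1   40. ] corners [[586.0, -296.0], [591.0, -330.0], [442.0, -347.0], [437.0, -315.0]]
level_mid 0.66 [309.5, 276.8, 342.2, 324.4] c [ 302.9 -176.1   40. ] corners [[266.0, -139.0], [351.0, -196.0], [340.0, -213.0], [255.0, -156.0]]
shelf_mid 0.85 [184.6, 203.0, 325.8, 256.1] c [449.1 -28.3  70. ] corners [[493.0, 108.0], [505.0, -159.0], [406.0, -163.0], [394.0, 102.0]]
knob_grip 0.67 [301.9, 217.7, 324.8, 234.8] c [ 453.6 -148.6  126. ] corners [[458.0, -125.0], [472.0, -134.0], [449.0, -172.0], [435.0, -163.0]]
stand 0.55 [177.8, 201.2, 327.6, 265.3] c [449.4 -28.1  12. ] corners [[502.0, 130.0], [513.0, -181.0], [397.0, -184.0], [386.0, 124.0]]
cartridge_a 0.91 [218.3, 120.6, 239.5, 147.1] c [644.3  15.6  72. ] corners [[635.0, 49.0], [677.0, 28.0], [654.0, -17.0], [612.0, 3.0]]
cartridge_a 0.84 [281.2, 127.8, 299.6, 150.0] c [ 634.1 -104.7   72. ] corners [[659.0, -85.0], [659.0, -125.0], [609.0, -125.0], [610.0, -85.0]]
cap_d 0.67 [324.1, 118.9, 354.2, 148.8] c [ 636.1 -206.3   28. ] corners [[633.0, -174.0], [662.0, -185.0], [639.0, -239.0], [611.0, -227.0]]
```

View pics/c1.png

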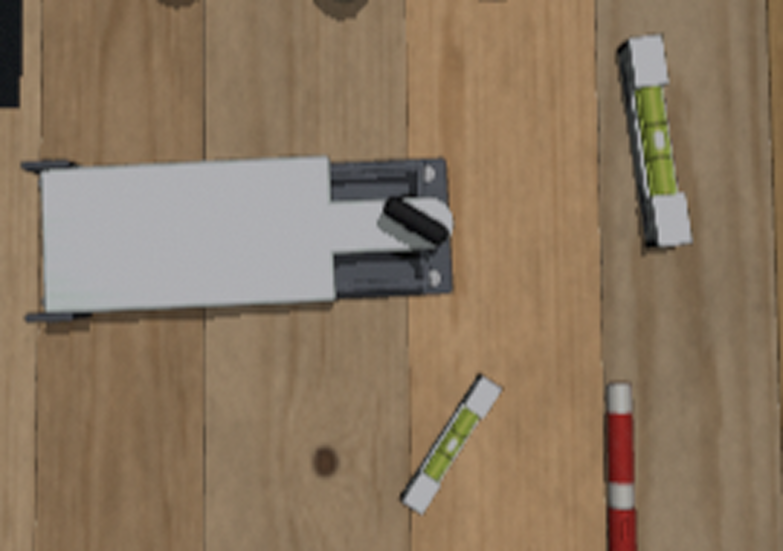

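The crop shows the large level's top face with corners at crop (629,38), (661,36), (690,242) and (656,246). The plate is between (42,170) and (335,300), and the T-handle runs from (392,204) to (440,236). Its measured length of about 150 mm confirms this is the larger level; the small one is about 100 mm.

Run:
```python
from h import *
f=lambda x,y,z:w("top",170+x/2.9,150+y/2.9,z)
L=np.array([f(x,y,40) for x,y in[(628,38),(661,36),(691,242),(656,246)]])
print("level",L.round(1)[:,:2].tolist(),L.mean(0).round(1)); d=(L[0]+L[1]-L[2]-L[3])/2; print(np.linalg.norm(d),np.degrees(np.arctan2(d[1],d[0])),np.linalg.norm(L[0]-L[1]))
P=np.array([f(x,y,72) for x,y in[(42,170),(329,157),(335,300),(48,312)]])
print("plate",P.round(1)[:,:2].tolist(),P.mean(0).round(1)); d=(P[0]+P[3]-P[1]-P[2])/2; print(np.linalg.norm(d),np.degrees(np.arctan2(d[1],d[0])))
e=d/np.linalg.norm(d); print("knob pred",P.mean(0)-155*e)
H=np.array([f(x,y,126) for x,y in[(385,204),(448,236)]]);H2=np.array([f(x,y,126) for x,y in[(391,197),(447,230),(442,243),(384,212)]])
d=H2[1]-H2[0]; print("knob",H2.mean(0),np.linalg.norm(d),np.degrees(np.arctan2(d[1],d[0])))
```

```text
level [[587.8, -306.2], [589.2, -329.6], [442.6, -347.0], [439.8, -322.5]] [ 514.8 -326.3   40. ]
148.27282932071915 6.523705512156752 23.481556850952646
plate [[492.4, 104.0], [500.6, -93.2], [403.1, -97.0], [395.4, 98.4]] [447.9   3.1  72. ]
196.41067624096516 92.31852821114322
knob pred [ 454.16251982 -151.81192548   72.        ]
knob [ 454.63101604 -149.17384295  126.        ] 41.4305373614036 -120.82235428874966
```

```bash
cat >> h.py <<'E'
from scipy.spatial.transform import Rotation as Rn
def go(x,y,z,yaw):
    s=env.state(); R=Rn.from_euler("xyz",s["ee_rot"],degrees=True).as_matrix()
    d=R.T@(np.array([x,y,z])-s["ee_pos"]); sp=-((yaw-s["ee_rot"][2]+180)%360-180)
    print("delta",d.round(1).tolist(),"spin",round(np.radians(sp),4),"dist",np.linalg.norm(d).round(),"t",round(s["time_s"],2))
E
python3 - <<'E'
from h import *
for n in("top","scene"):
    K,R,t=cal(n); print(n,(-R.T@t).round(),(R[2]).round(2))
go(514.8,-326.3,100,6.5)
E
```

```text
top [ 420. -102.  947.] [ 0.08  0.02 -1.  ]
scene [102. 512. 594.] [ 0.44 -0.68 -0.59]
delta [380.0, -98.4, 75.1] spin 0.2193 dist 400.0 t 0.45
```

{"method": "apply_moves", "body": {"plan": [{"jaw": 0,"delta_pos": [380,-98,75],"spin": 0.219},{"jaw": 0,"delta_pos": [380,-98,75],"spin": 0.219},{"jaw": 0,"delta_pos": [380,-98,75],"spin": 0.219},{"jaw": 0,"delta_pos": [380,-98,75],"spin": 0.219},{"jaw": 0,"delta_pos": [380,-98,75],"spin": 0.219},{"jaw": 0,"delta_pos": [380,-98,75],"spin": 0.219},{"jaw": 0,"delta_pos": [380,-98,75],"spin": 0.219},{"jaw": 0,"delta_pos": [380,-98,75],"spin": 0.219}], "squeeze": 25}}

```text
time_s: 1.45
ee_pos: [516.3, -325.1, 99.4]
ee_rot: [-180.0, 0.0, 6.7]
force: [-0.8, -0.5, -1.4]
gripper_width: 91.4
```

Run:
```python
from h import *
state(); go(514.8,-326.3,5,6.5)
im=cams.grab_frame("scene"); cv2.imwrite("pics/s1.png",im[:,:,::-1])
```

```text
{'time_s': np.float64(1.45), 'qpos': array([-3.329e+01,  2.458e+01,  9.129e+01,  1.000e-02,  6.419e+01,
        5.000e+01]), 'ee_pos': array([ 516.25, -325.12,   99.35]), 'ee_rot': array([-1.7996e+02,  4.0000e-02,  6.7100e+00]), 'force': array([-0.78, -0.46, -1.44]), 'torque': array([0.05, 0.05, 0.05]), 'gripper_width': np.float64(91.4)}
delta [-1.5, 1.1, 94.4] spin 0.0037 dist 94.0 t 1.45
```

View pics/s1.png

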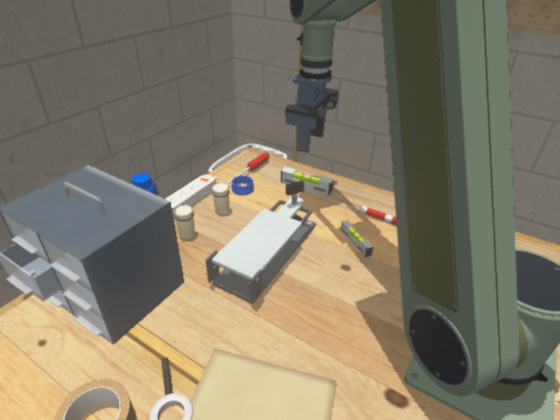

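The open gripper hangs over the large level at (307,180), so I go down and close.

{"method": "apply_moves", "body": {"plan": [{"jaw": 0,"delta_pos": [-1.5,1,40],"spin": 0.004},{"jaw": 0,"delta_pos": [-1.5,1,75],"spin": 0.004},{"jaw": 0,"delta_pos": [-1.5,1,93],"spin": 0.004},{"jaw": 0,"delta_pos": [-1.5,1,93],"spin": 0.004},{"jaw": 1,"delta_pos": [-1.5,1,93],"spin": 0.004},{"jaw": 1,"delta_pos": [-1.5,1,93],"spin": 0.004},{"jaw": 1,"delta_pos": [-1.5,1,93],"spin": 0.004},{"jaw": 1,"delta_pos": [-1.5,1,93],"spin": 0.004}], "squeeze": 25}}

```text
time_s: 2.5
ee_pos: [513.9, -327.4, 7.2]
ee_rot: [180.0, 0.0, 6.4]
force: [-0.3, 0.7, 0.3]
gripper_width: 54.1
```

Run:
```python
from h import *
state(); go(514.8,-326.3,180,6.5)
```

```text
{'time_s': np.float64(2.5), 'qpos': array([-3.357e+01,  2.967e+01,  9.765e+01, -3.000e-02,  5.269e+01,
        5.005e+01]), 'ee_pos': array([ 513.87, -327.4 ,    7.19]), 'ee_rot': array([1.7999e+02, 2.0000e-02, 6.4000e+00]), 'force': array([-0.29,  0.67,  0.25]), 'torque': array([ 0.06,  0.03, -0.03]), 'gripper_width': np.float64(54.09)}
delta [1.0, -0.9, -172.8] spin -0.0017 dist 173.0 t 2.5
```

Still closing (54 mm). I keep closing, then lift in the last rows.

{"method": "apply_moves", "body": {"plan": [{"jaw": 1,"delta_pos": [0,0,0],"spin": 0},{"jaw": 1,"delta_pos": [0,0,0],"spin": 0},{"jaw": 1,"delta_pos": [0,0,0],"spin": 0},{"jaw": 1,"delta_pos": [0,0,0],"spin": 0},{"jaw": 1,"delta_pos": [0,0,0],"spin": 0},{"jaw": 1,"delta_pos": [0,0,0],"spin": 0},{"jaw": 1,"delta_pos": [0,0,0],"spin": 0},{"jaw": 1,"delta_pos": [0,0,0],"spin": 0}], "squeeze": 25}}

```text
time_s: 3.5
ee_pos: [513.9, -327.4, 7.2]
ee_rot: [180.0, 0.0, 6.4]
force: [0.1, 0.0, 0.2]
gripper_width: 0.0
```

{"method": "apply_moves", "body": {"plan": [{"jaw": 1,"delta_pos": [0,0,0],"spin": 0},{"jaw": 1,"delta_pos": [0,0,-20],"spin": 0},{"jaw": 1,"delta_pos": [0,0,-50],"spin": 0},{"jaw": 1,"delta_pos": [0,0,-90],"spin": 0},{"jaw": 1,"delta_pos": [0,0,-130],"spin": 0},{"jaw": 1,"delta_pos": [0,0,-165],"spin": 0},{"jaw": 1,"delta_pos": [0,0,-180],"spin": 0},{"jaw": 1,"delta_pos": [0,0,-180],"spin": 0}]}}

```text
time_s: 4.5
ee_pos: [514.2, -327.5, 187.6]
ee_rot: [179.9, -0.0, 6.4]
force: [0.2, 0.5, -0.3]
gripper_width: 0.5
```

Run:
```python
from h import *
state()
im=cams.grab_frame("scene"); cv2.imwrite("pics/s2.png",im[:,:,::-1])
im2=cams.grab_frame("top"); cv2.imwrite("pics/t2.png",im2[:,:,::-1])
cv2.imwrite("pics/s2c.png",cv2.resize(im[80:230,220:380],None,fx=4,fy=4)[:,:,::-1])
go(448,8,170,92.3)
```

```text
{'time_s': np.float64(4.5), 'qpos': array([-3.356e+01,  2.102e+01,  8.375e+01, -3.000e-02,  7.517e+01,
        5.005e+01]), 'ee_pos': array([ 514.15, -327.49,  187.59]), 'ee_rot': array([ 1.7994e+02, -3.0000e-02,  6.4000e+00]), 'force': array([ 0.19,  0.46, -0.31]), 'torque': array([ 0.  ,  0.03, -0.  ]), 'gripper_width': np.float64(0.48)}
delta [-27.4, -340.0, 16.1] spin -1.4992 dist 341.0 t 4.6
```

View pics/s2c.png

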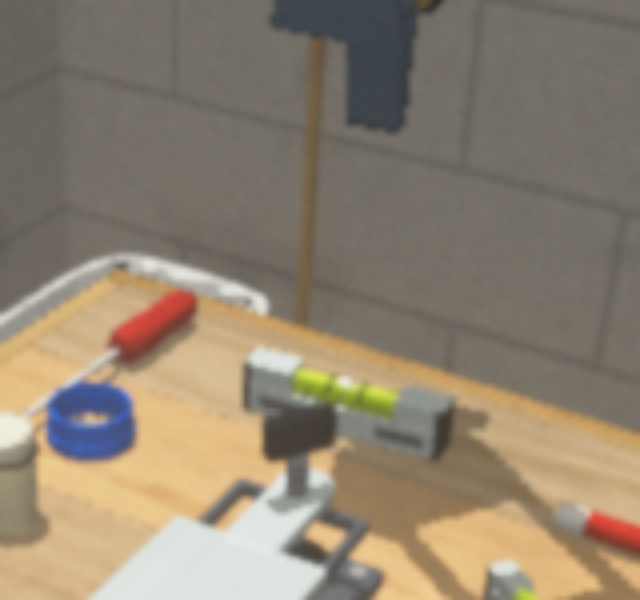

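View pics/t2.png

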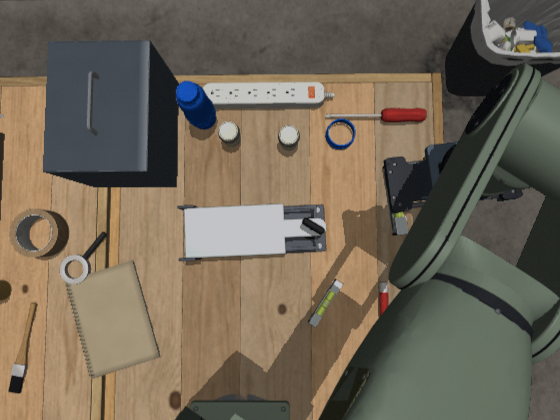

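The grasp missed: the jaws are at 0.5 mm, and the level still lies at scene (307,180). I need to find out why before retrying.

Run:
```python
from h import *
s=state(); p=s["ee_pos"]
print("TCP in scene",px("scene",p),"top",px("top",p))
a=cv2.imread("pics/scene0.png");b=cv2.imread("pics/s2.png")
for q in(514.8,-326.3,0),(514.8,-326.3,40): print(px("scene",q),px("top",q))
o=np.hstack([cv2.resize(i[150:220,260:350],None,fx=4.3,fy=4.3,interpolation=cv2.INTER_CUBIC) for i in(a,b)]); cv2.imwrite("pics/cmp.png",o)
# scene-based level location
print([w("scene",*uv,40).round() for uv in[(283,169),(331,181)]])
```

```text
{'time_s': np.float64(4.6), 'qpos': array([-3.356e+01,  2.112e+01,  8.390e+01, -3.000e-02,  7.516e+01,
        5.005e+01]), 'ee_pos': array([ 513.14, -326.83,  185.47]), 'ee_rot': array([-1.799e+02,  1.600e-01,  6.400e+00]), 'force': array([ 0.63,  0.23, -0.18]), 'torque': array([ 0.04,  0.01, -0.04]), 'gripper_width': np.float64(0.52)}
TCP in scene [[312.86608163 125.95466885]] top [[418.2943664  190.28586666]]
[[307.34264148 186.57851212]] [[392.60382956 200.18876765]]
[[308.30703439 174.52394975]] [[397.19820421 198.22161591]]
[array([ 589., -313.,   40.]), array([ 447., -331.,   40.])]
```

View pics/cmp.png

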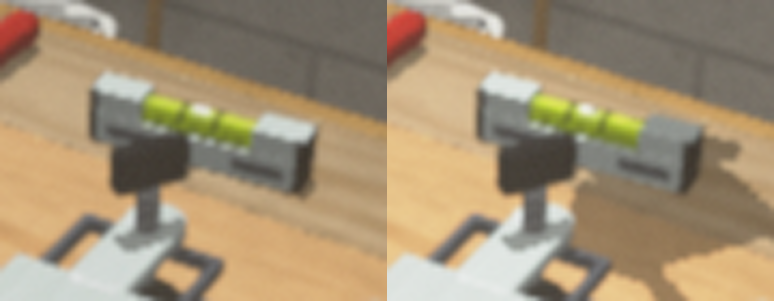

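View pics/s2.png

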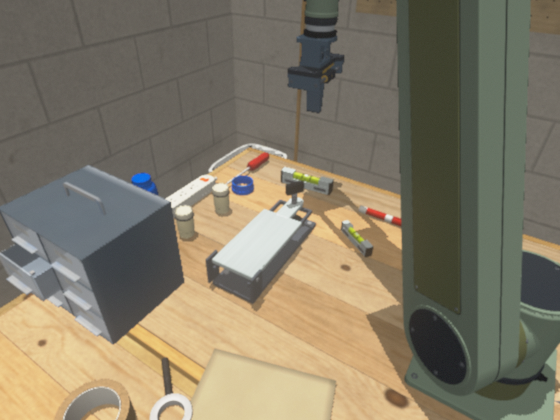

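Run:
```python
from h import *
a=cv2.imread("pics/s1.png")[80:200,240:400]; b=cv2.imread("pics/s2.png")[20:140,240:400]
for im,off,p,yaw,wd in((a,(240,80),(516.25,-325.12,99.35),6.7,91),(b,(240,20),(513.5,-327,186.5),6.4,0)):
    pass
def mk(im,off,pts):
    o=cv2.resize(im,None,fx=4,fy=4,interpolation=cv2.INTER_CUBIC)
    for q in pts:
        u=(px("scene",q)[0]-off)*4; cv2.circle(o,tuple(int(v) for v in u),5,(0,0,255),2)
    return o
y=np.radians(6.7-90); e=np.array([np.cos(y),np.sin(y),0])
A=np.array((516.25,-325.12,99.35)); B=np.array((513.5,-327,186.5))
o=mk(a,(240,80),[A,A+45*e,A-45*e]); cv2.imwrite("pics/m1.png",o)
o=mk(b,(240,20),[B,B+[0,0,60]]); cv2.imwrite("pics/m2.png",o)
```

```text
(no output)
```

View pics/m1.png

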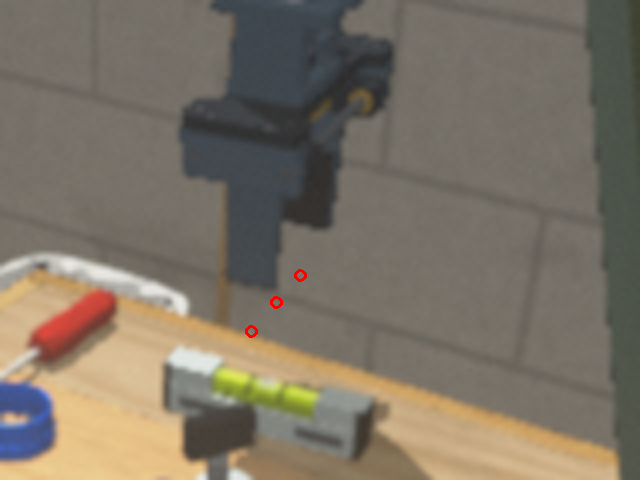

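View pics/m2.png

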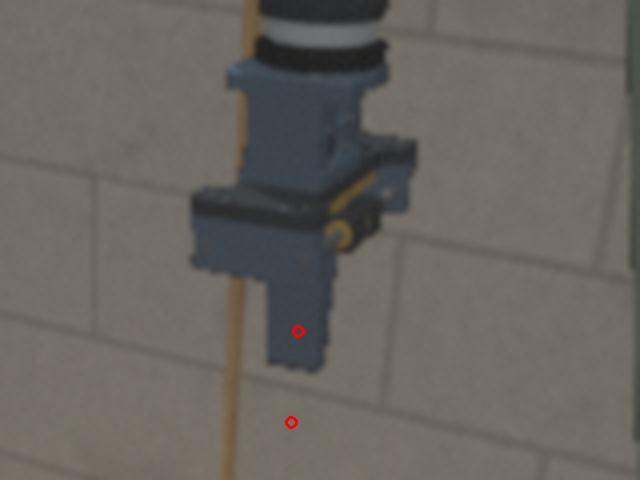

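Run:
```python
from h import *
im=cv2.imread("pics/t2.png"); 
o=cv2.resize(im[130:250,340:500],None,fx=5,fy=5,interpolation=cv2.INTER_CUBIC)
y=np.radians(6.4); ex=np.array([np.cos(y),np.sin(y),0]); ey=np.array([np.sin(y),-np.cos(y),0])
B=np.array((514,-327,187))
def pl(P,c):
    u=((px("top",P)-[340,130])*5).astype(int); cv2.polylines(o,[u.reshape(-1,1,2)],True,c,2)
for off,c in(([0,0,0],(0,0,255)),([0,0,36],(0,255,0)),([25,-37,0],(255,0,0))):
    for h in(79,):
        pl([B+off+[0,0,h]+a*38*ex+b*89*ey for a,b in((1,1),(1,-1),(-1,-1),(-1,1))],c)
cv2.imwrite("pics/m3.png",o)
```

```text
(no output)
```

View pics/m3.png

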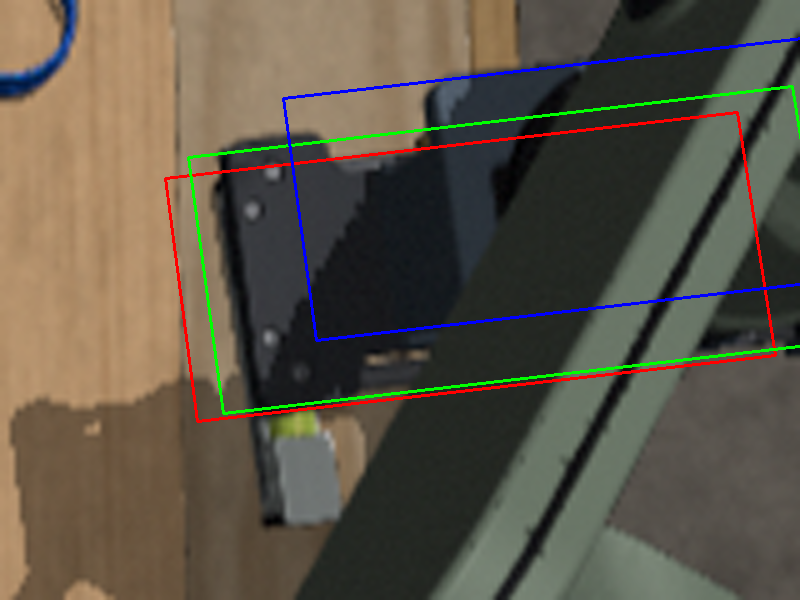

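The images show the fingertips about 37 mm higher than the reported TCP z. The near tip is about 12 px above its prediction in both scene pictures, while the lateral position agrees. At reported z=7 the fingers were therefore just above the 40 mm level, which explains the miss. I'll open, descend part way, and check the tip height again near the table.

{"method": "apply_moves", "body": {"plan": [{"jaw": 0,"delta_pos": [1,0,40],"spin": 0},{"jaw": 0,"delta_pos": [1,0,80],"spin": 0},{"jaw": 0,"delta_pos": [1,0,110],"spin": 0},{"jaw": 0,"delta_pos": [1,0,130],"spin": 0},{"jaw": 0,"delta_pos": [1,0,145],"spin": 0},{"jaw": 0,"delta_pos": [1,0,150],"spin": 0},{"jaw": 0,"delta_pos": [1,0,150],"spin": 0},{"jaw": 0,"delta_pos": [1,0,150],"spin": 0}]}}

```text
time_s: 5.6
ee_pos: [514.3, -326.9, 36.3]
ee_rot: [-180.0, 0.1, 6.4]
force: [-0.2, -0.1, 0.2]
gripper_width: 77.7
```

{"method": "apply_moves", "body": {"plan": [{"jaw": 0,"delta_pos": [0,0,0],"spin": 0},{"jaw": 0,"delta_pos": [0,0,0],"spin": 0},{"jaw": 0,"delta_pos": [0,0,20],"spin": 0},{"jaw": 0,"delta_pos": [0,0,35],"spin": 0},{"jaw": 0,"delta_pos": [0,0,45],"spin": 0},{"jaw": 0,"delta_pos": [0,0,50],"spin": 0},{"jaw": 0,"delta_pos": [0,0,54],"spin": 0},{"jaw": 0,"delta_pos": [0,0,54],"spin": 0}]}}

```text
time_s: 6.6
ee_pos: [514.2, -326.9, -17.7]
ee_rot: [-180.0, 0.1, 6.4]
force: [-0.1, -0.5, -0.6]
gripper_width: 91.4
```

Run:
```python
from h import *
s=state()
im=cams.grab_frame("scene"); cv2.imwrite("pics/s3.png",im[:,:,::-1])
o=cv2.resize(im[100:240,230:390],None,fx=5,fy=4.2,interpolation=cv2.INTER_CUBIC)[:,:,::-1].copy(); 
y=np.radians(s["ee_rot"][2]); ey=np.array([np.sin(y),-np.cos(y),0])
for dz in(0,37):
  for k in(-45,45):
    u=(px("scene",s["ee_pos"]+k*ey+[0,0,dz])[0]-[230,100])*[5,4.2]; cv2.circle(o,tuple(u.astype(int)),5,(0,0,255) if dz==0 else(0,255,0),2)
cv2.imwrite("pics/s3c.png",o)
```

```text
{'time_s': np.float64(6.6), 'qpos': array([-3.351e+01,  3.136e+01,  9.893e+01, -4.000e-02,  4.980e+01,
        5.011e+01]), 'ee_pos': array([ 514.24, -326.89,  -17.7 ]), 'ee_rot': array([-1.7997e+02,  8.0000e-02,  6.4100e+00]), 'force': array([-0.07, -0.49, -0.61]), 'torque': array([0.  , 0.05, 0.06]), 'gripper_width': np.float64(91.36)}
```

View pics/s3c.png

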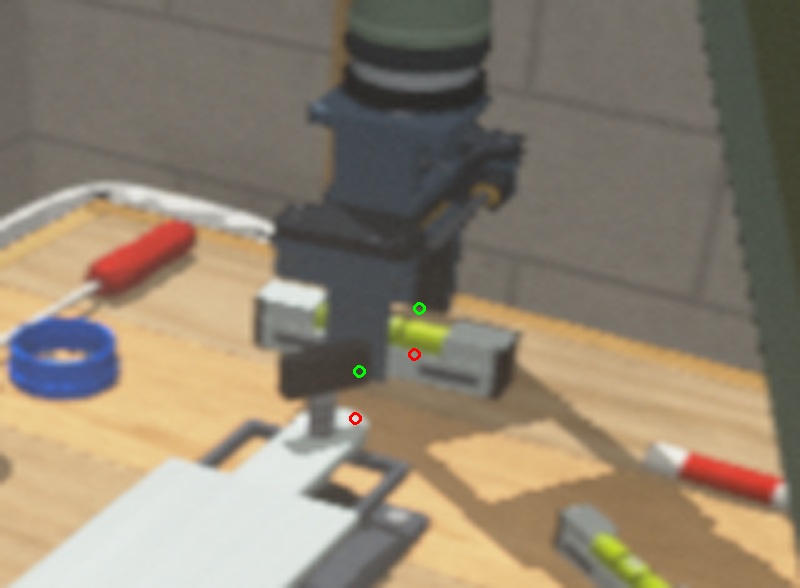

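Confirmed: the tool is at reported z=-17.7 with no contact, and the tips show at the 37 mm-offset marks, so the true height is about 19 mm. I go down 11 more and close.

{"method": "apply_moves", "body": {"plan": [{"jaw": 0,"delta_pos": [0,0,5],"spin": 0},{"jaw": 0,"delta_pos": [0,0,9],"spin": 0},{"jaw": 0,"delta_pos": [0,0,11],"spin": 0},{"jaw": 1,"delta_pos": [0,0,11],"spin": 0},{"jaw": 1,"delta_pos": [0,0,11],"spin": 0},{"jaw": 1,"delta_pos": [0,0,11],"spin": 0},{"jaw": 1,"delta_pos": [0,0,11],"spin": 0},{"jaw": 1,"delta_pos": [0,0,11],"spin": 0}], "squeeze": 25}}

```text
time_s: 7.65
ee_pos: [514.4, -327.0, -28.4]
ee_rot: [-180.0, 0.1, 6.4]
force: [-0.7, -0.7, 0.2]
gripper_width: 44.2
```

{"method": "apply_moves", "body": {"plan": [{"jaw": 1,"delta_pos": [0,0,0],"spin": 0},{"jaw": 1,"delta_pos": [0,0,0],"spin": 0},{"jaw": 1,"delta_pos": [0,0,0],"spin": 0},{"jaw": 1,"delta_pos": [0,0,0],"spin": 0},{"jaw": 1,"delta_pos": [0,0,0],"spin": 0},{"jaw": 1,"delta_pos": [0,0,0],"spin": 0},{"jaw": 1,"delta_pos": [0,0,0],"spin": 0},{"jaw": 1,"delta_pos": [0,0,0],"spin": 0}]}}

```text
time_s: 8.65
ee_pos: [514.4, -327.1, -28.4]
ee_rot: [-180.0, 0.1, 6.4]
force: [0.3, -0.5, -0.9]
gripper_width: 23.9
```

Gripped at 23.9 mm. Now lift; level underside = reported z + 28.4.

{"method": "apply_moves", "body": {"plan": [{"jaw": 1,"delta_pos": [0,0,-10],"spin": 0},{"jaw": 1,"delta_pos": [0,0,-35],"spin": 0},{"jaw": 1,"delta_pos": [0,0,-70],"spin": 0},{"jaw": 1,"delta_pos": [0,0,-110],"spin": 0},{"jaw": 1,"delta_pos": [0,0,-145],"spin": -0.1},{"jaw": 1,"delta_pos": [0,0,-165],"spin": -0.25},{"jaw": 1,"delta_pos": [0,0,-170],"spin": -0.35},{"jaw": 1,"delta_pos": [0,0,-170],"spin": -0.35}]}}

```text
time_s: 9.65
ee_pos: [514.6, -327.0, 142.4]
ee_rot: [180.0, 0.0, 26.4]
force: [-0.5, 0.2, -2.3]
gripper_width: 23.6
```

Run:
```python
from h import *
s=state()
im=cams.grab_frame("scene"); cv2.imwrite("pics/s4.png",im[:,:,::-1])
go(447.5,10,142,92.3)
```

```text
{'time_s': np.float64(9.65), 'qpos': array([-3.350e+01,  2.264e+01,  8.787e+01, -3.000e-02,  6.949e+01,
        3.012e+01]), 'ee_pos': array([ 514.59, -326.97,  142.36]), 'ee_rot': array([1.7998e+02, 2.0000e-02, 2.6390e+01]), 'force': array([-0.5 ,  0.19, -2.33]), 'torque': array([-0.  ,  0.04,  0.01]), 'gripper_width': np.float64(23.61)}
delta [89.7, -331.5, -0.1] spin -1.1509 dist 343.0 t 9.7
```

View pics/s4.png

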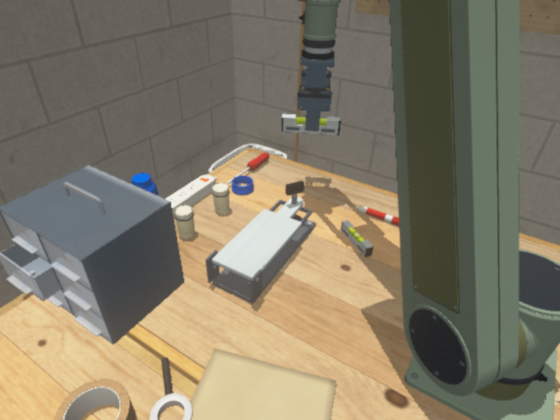

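The level hangs straight in the fingers at (310,124). Move over the shelf.

{"method": "apply_moves", "body": {"plan": [{"jaw": 1,"delta_pos": [90,-331,0],"spin": -1.15},{"jaw": 1,"delta_pos": [90,-331,0],"spin": -1.15},{"jaw": 1,"delta_pos": [90,-331,0],"spin": -1.15},{"jaw": 1,"delta_pos": [90,-331,0],"spin": -1.15},{"jaw": 1,"delta_pos": [90,-331,0],"spin": -1.15},{"jaw": 1,"delta_pos": [90,-331,0],"spin": -1.15},{"jaw": 1,"delta_pos": [90,-331,0],"spin": -1.15},{"jaw": 1,"delta_pos": [90,-331,0],"spin": -1.15}]}}

```text
time_s: 10.7
ee_pos: [448.0, 9.3, 141.7]
ee_rot: [-179.9, 0.0, 92.1]
force: [0.4, -0.1, -1.4]
gripper_width: 23.8
```

Run:
```python
from h import *
s=state()
im=cams.grab_frame("scene"); cv2.imwrite("pics/s5.png",im[:,:,::-1])
im=cams.grab_frame("top"); cv2.imwrite("pics/t5.png",im[:,:,::-1])
go(447.5,10,55,92.3)
```

```text
{'time_s': np.float64(10.7), 'qpos': array([-2.7000e-01,  8.4600e+00,  1.0818e+02, -2.0000e-02,  6.3440e+01,
       -2.4000e+00]), 'ee_pos': array([448.03,   9.27, 141.67]), 'ee_rot': array([-1.7992e+02,  1.0000e-02,  9.2140e+01]), 'force': array([ 0.36, -0.06, -1.41]), 'torque': array([-0.06, -0.13, -0.02]), 'gripper_width': np.float64(23.81)}
delta [1.2, -0.5, 86.7] spin -0.0037 dist 87.0 t 10.8
```

View pics/s5.png

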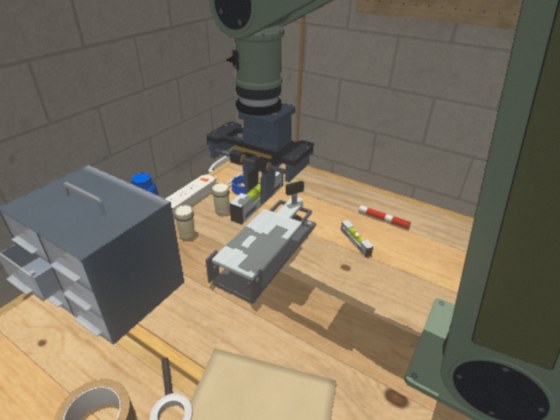

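View pics/t5.png

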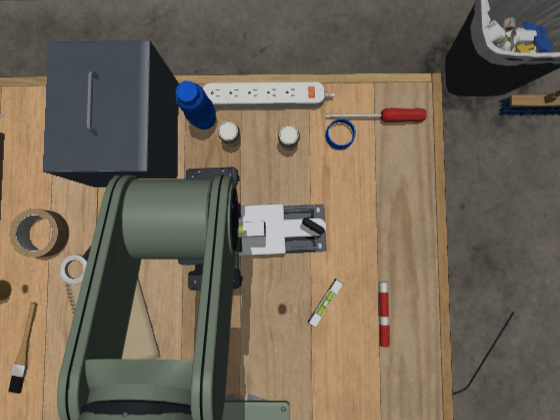

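The level is over the shelf, aligned with it, with the screw end block at top (255,229). Lowering to just above the plate.

{"method": "apply_moves", "body": {"plan": [{"jaw": 1,"delta_pos": [0,0,30],"spin": 0},{"jaw": 1,"delta_pos": [0,0,60],"spin": 0},{"jaw": 1,"delta_pos": [0,0,80],"spin": 0},{"jaw": 1,"delta_pos": [0,0,90],"spin": 0},{"jaw": 1,"delta_pos": [0,0,92],"spin": 0},{"jaw": 1,"delta_pos": [0,0,94],"spin": 0},{"jaw": 1,"delta_pos": [0,0,94],"spin": 0},{"jaw": 1,"delta_pos": [0,0,94],"spin": 0}]}}

```text
time_s: 11.8
ee_pos: [448.4, 8.8, 48.2]
ee_rot: [-180.0, 0.0, 92.1]
force: [-0.8, 0.7, -1.9]
gripper_width: 23.8
```

Run:
```python
from h import *
s=state()
im=cams.grab_frame("scene"); cv2.imwrite("pics/s6.png",cv2.resize(im[110:310,170:370],None,fx=3,fy=3,interpolation=cv2.INTER_CUBIC)[:,:,::-1])
```

```text
{'time_s': np.float64(11.8), 'qpos': array([-3.400e-01,  1.452e+01,  1.161e+02, -1.000e-02,  4.941e+01,
       -2.420e+00]), 'ee_pos': array([448.42,   8.8 ,  48.17]), 'ee_rot': array([-1.7998e+02,  1.0000e-02,  9.2090e+01]), 'force': array([-0.78,  0.68, -1.86]), 'torque': array([-0.09, -0.13, -0.01]), 'gripper_width': np.float64(23.83)}
```

View pics/s6.png

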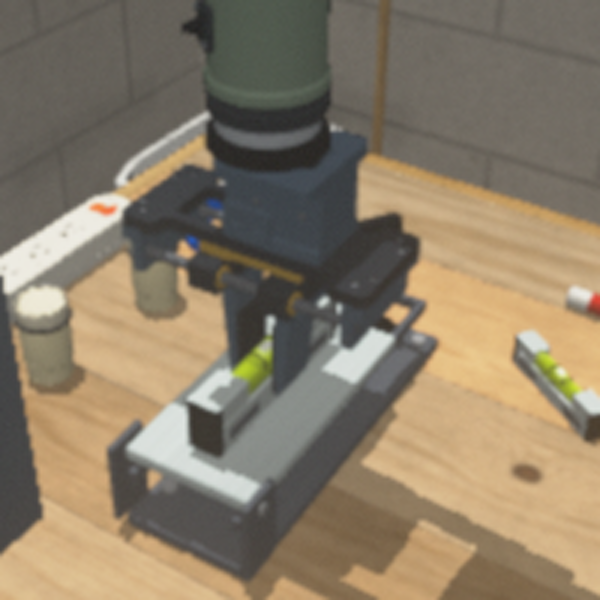

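Nearly seated with no contact yet. Next are small steps.

{"method": "apply_moves", "body": {"plan": [{"jaw": 1,"delta_pos": [0,0,1],"spin": 0},{"jaw": 1,"delta_pos": [0,0,2],"spin": 0},{"jaw": 1,"delta_pos": [0,0,2.5],"spin": 0},{"jaw": 1,"delta_pos": [0,0,3],"spin": 0},{"jaw": 1,"delta_pos": [0,0,3.5],"spin": 0},{"jaw": 1,"delta_pos": [0,0,4],"spin": 0},{"jaw": 1,"delta_pos": [0,0,4],"spin": 0},{"jaw": 1,"delta_pos": [0,0,4],"spin": 0}]}}

```text
time_s: 12.85
ee_pos: [448.3, 8.8, 44.1]
ee_rot: [-180.0, 0.0, 92.1]
force: [0.6, 0.1, -2.1]
gripper_width: 23.8
```

{"method": "apply_moves", "body": {"plan": [{"jaw": 1,"delta_pos": [0,0,0.5],"spin": 0},{"jaw": 1,"delta_pos": [0,0,1],"spin": 0},{"jaw": 1,"delta_pos": [0,0,1.5],"spin": 0},{"jaw": 1,"delta_pos": [0,0,2],"spin": 0},{"jaw": 1,"delta_pos": [0,0,2.5],"spin": 0},{"jaw": 1,"delta_pos": [0,0,2.5],"spin": 0},{"jaw": 1,"delta_pos": [0,0,2.5],"spin": 0},{"jaw": 1,"delta_pos": [0,0,2.5],"spin": 0}]}}

```text
time_s: 13.85
ee_pos: [448.4, 8.8, 41.6]
ee_rot: [-180.0, 0.0, 92.1]
force: [-0.1, -0.0, -2.5]
gripper_width: 23.5
```

{"method": "apply_moves", "body": {"plan": [{"jaw": 1,"delta_pos": [0,0,0.5],"spin": 0},{"jaw": 1,"delta_pos": [0,0,1],"spin": 0},{"jaw": 1,"delta_pos": [0,0,1.5],"spin": 0},{"jaw": 1,"delta_pos": [0,0,2],"spin": 0},{"jaw": 1,"delta_pos": [0,0,2.5],"spin": 0},{"jaw": 1,"delta_pos": [0,0,3],"spin": 0},{"jaw": 1,"delta_pos": [0,0,3],"spin": 0},{"jaw": 1,"delta_pos": [0,0,3],"spin": 0}]}}

```text
time_s: 14.85
ee_pos: [448.5, 8.5, 39.8]
ee_rot: [180.0, 0.0, 92.1]
force: [-3.6, -1.8, 10.2]
gripper_width: 23.5
```

Run:
```python
from h import *
s=state()
im=cams.grab_frame("scene"); cv2.imwrite("pics/s7.png",cv2.resize(im[180:310,190:330],None,fx=4.5,fy=4.5,interpolation=cv2.INTER_CUBIC)[:,:,::-1])
```

```text
{'time_s': np.float64(14.85), 'qpos': array([-3.5000e-01,  1.5160e+01,  1.1674e+02, -5.0000e-02,  4.8090e+01,
       -2.4400e+00]), 'ee_pos': array([448.5 ,   8.49,  39.8 ]), 'ee_rot': array([1.7999e+02, 4.0000e-02, 9.2130e+01]), 'force': array([-3.63, -1.84, 10.25]), 'torque': array([-0.1 ,  0.54,  0.16]), 'gripper_width': np.float64(23.54)}
```

View pics/s7.png

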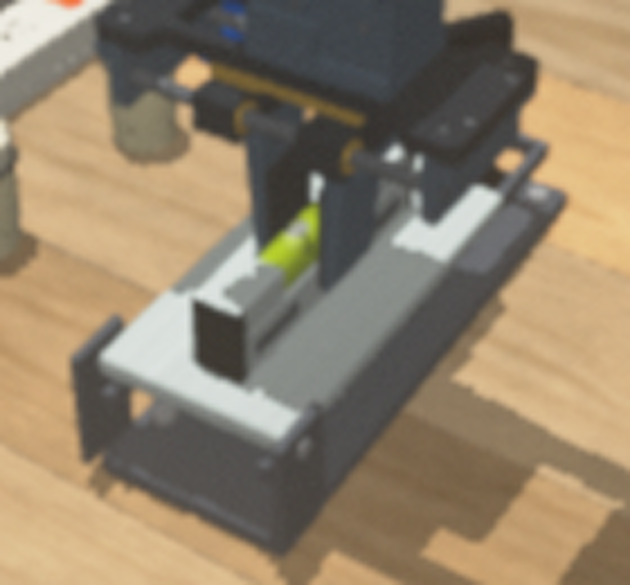

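Contact is about 12 N and the level is seated, so I release and rise.

{"method": "apply_moves", "body": {"plan": [{"jaw": 0.4,"delta_pos": [0,0,0],"spin": 0},{"jaw": 0.4,"delta_pos": [0,0,0],"spin": 0},{"jaw": 0.4,"delta_pos": [0,0,0],"spin": 0},{"jaw": 0.4,"delta_pos": [0,0,0],"spin": 0},{"jaw": 0.4,"delta_pos": [0,0,-10],"spin": 0},{"jaw": 0.4,"delta_pos": [0,0,-40],"spin": 0},{"jaw": 0.4,"delta_pos": [0,0,-80],"spin": 0},{"jaw": 0.4,"delta_pos": [0,0,-110],"spin": 0}]}}

```text
time_s: 15.9
ee_pos: [449.0, 8.6, 152.1]
ee_rot: [179.9, 0.0, 92.1]
force: [0.4, 0.2, -0.4]
gripper_width: 54.6
```

Run:
```python
from h import *
s=state()
go(454.2,-151,145,59)
```

```text
{'time_s': np.float64(15.9), 'qpos': array([-3.4000e-01,  7.8900e+00,  1.0725e+02, -5.0000e-02,  6.4720e+01,
       -2.4500e+00]), 'ee_pos': array([449.03,   8.58, 152.09]), 'ee_rot': array([1.7986e+02, 5.0000e-02, 9.2130e+01]), 'force': array([ 0.43,  0.15, -0.35]), 'torque': array([-0.04, -0.08, -0.05]), 'gripper_width': np.float64(54.56)}
delta [-159.7, -0.8, 7.2] spin 0.5782 dist 160.0 t 15.9
```

{"method": "apply_moves", "body": {"plan": [{"jaw": 0.4,"delta_pos": [-160,0,0],"spin": 0.575},{"jaw": 0.4,"delta_pos": [-160,0,0],"spin": 0.575},{"jaw": 0.4,"delta_pos": [-160,0,0],"spin": 0.575},{"jaw": 0.4,"delta_pos": [-160,0,0],"spin": 0.575},{"jaw": 0.4,"delta_pos": [-160,0,0],"spin": 0.575},{"jaw": 0.4,"delta_pos": [-160,0,0],"spin": 0.575},{"jaw": 0.4,"delta_pos": [-160,0,0],"spin": 0.575},{"jaw": 0.4,"delta_pos": [-160,0,0],"spin": 0.575}]}}

```text
time_s: 16.9
ee_pos: [455.0, -150.7, 152.3]
ee_rot: [179.9, -0.0, 59.3]
force: [0.0, -0.1, -0.1]
gripper_width: 54.8
```

Run:
```python
from h import *
s=state()
for n,c,f in(("scene",np.s_[130:300,180:340],4.5),("top",np.s_[180:280,170:340],4.5)):
    im=cams.grab_frame(n); cv2.imwrite(f"pics/{n}8.png",im[:,:,::-1]); cv2.imwrite(f"pics/{n}8c.png",cv2.resize(im[c],None,fx=f,fy=f if n=="top" else 3.5,interpolation=cv2.INTER_CUBIC)[:,:,::-1])
go(454.2,-151,145,59)
```

```text
{'time_s': np.float64(16.9), 'qpos': array([-1.971e+01,  1.060e+01,  1.038e+02,  1.000e-02,  6.544e+01,
        1.103e+01]), 'ee_pos': array([ 455.01, -150.72,  152.28]), 'ee_rot': array([ 1.7985e+02, -4.0000e-02,  5.9260e+01]), 'force': array([ 0.01, -0.06, -0.07]), 'torque': array([-0.03, -0.05,  0.02]), 'gripper_width': np.float64(54.82)}
delta [-0.4, -0.7, 7.2] spin 0.0039 dist 7.0 t 17.0
```

View pics/scene8c.png

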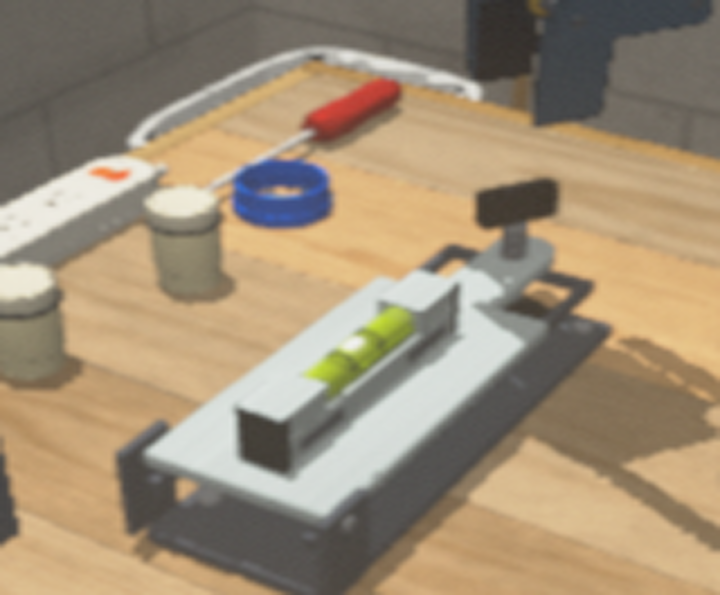

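View pics/top8c.png

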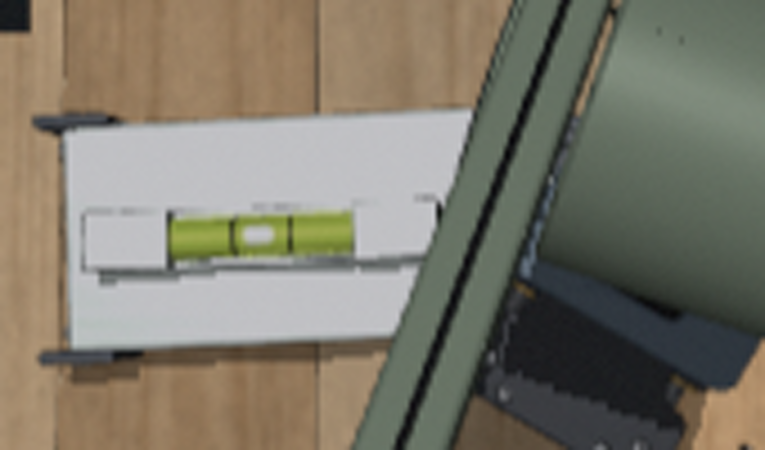

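Both views show the level flat along the middle of the shelf. In the top crop the lines are at x≈233 and 290, and the floating bubble is at 258.5, about 1 mm towards the hinge. Floating shifts the bubble 13.5 mm towards the screw, so the bedded reading is about +15 mm. That calls for about 1.0 rad clockwise. Now down onto the handle.

{"method": "apply_moves", "body": {"plan": [{"jaw": 0.4,"delta_pos": [0,0,40],"spin": 0},{"jaw": 0.4,"delta_pos": [0,0,75],"spin": 0},{"jaw": 0.4,"delta_pos": [0,0,95],"spin": 0},{"jaw": 0.4,"delta_pos": [0,0,95],"spin": 0},{"jaw": 1,"delta_pos": [0,0,95],"spin": 0},{"jaw": 1,"delta_pos": [0,0,95],"spin": 0},{"jaw": 1,"delta_pos": [0,0,95],"spin": 0},{"jaw": 1,"delta_pos": [0,0,95],"spin": 0}], "squeeze": 25}}

```text
time_s: 18.0
ee_pos: [455.5, -151.2, 57.6]
ee_rot: [179.8, -0.0, 59.2]
force: [0.8, -0.6, -0.6]
gripper_width: 18.0
```

{"method": "apply_moves", "body": {"plan": [{"jaw": 1,"delta_pos": [0,0,0],"spin": 0},{"jaw": 1,"delta_pos": [0,0,0],"spin": 0},{"jaw": 1,"delta_pos": [0,0,0],"spin": 0},{"jaw": 1,"delta_pos": [0,0,0],"spin": 0},{"jaw": 1,"delta_pos": [0,0,0],"spin": 0},{"jaw": 1,"delta_pos": [0,0,0],"spin": 0},{"jaw": 1,"delta_pos": [0,0,0],"spin": 0},{"jaw": 1,"delta_pos": [0,0,0],"spin": 0}]}}

```text
time_s: 19.0
ee_pos: [457.1, -152.1, 57.9]
ee_rot: [179.6, -0.1, 59.2]
force: [4.2, -3.3, -4.7]
gripper_width: 13.9
```

Run:
```python
from h import *
s=state()
for n,c,f in(("scene",np.s_[130:300,180:340],4.5),("top",np.s_[180:280,170:340],4.5)):
    im=cams.grab_frame(n); cv2.imwrite(f"pics/{n}9.png",im[:,:,::-1]); cv2.imwrite(f"pics/{n}9c.png",cv2.resize(im[c],None,fx=f,fy=f if n=="top" else 3.5,interpolation=cv2.INTER_CUBIC)[:,:,::-1])
```

```text
{'time_s': np.float64(19.0), 'qpos': array([-1.9750e+01,  1.6230e+01,  1.1168e+02, -3.0000e-02,  5.1670e+01,
        1.1030e+01]), 'ee_pos': array([ 457.11, -152.07,   57.92]), 'ee_rot': array([ 1.7959e+02, -6.0000e-02,  5.9230e+01]), 'force': array([ 4.24, -3.32, -4.7 ]), 'torque': array([-0.74, -0.88, -0.04]), 'gripper_width': np.float64(13.86)}
```

View pics/scene9c.png

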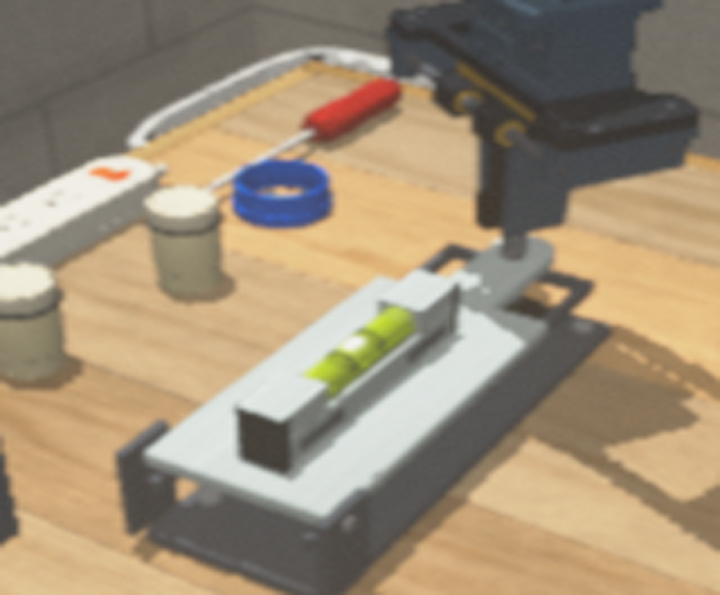

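View pics/top9c.png

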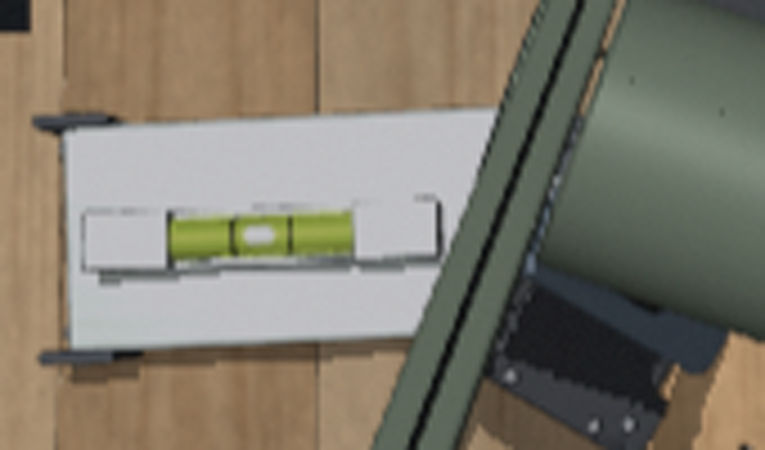

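The handle is held at 13.9 mm. Turn clockwise (positive spin).

{"method": "apply_moves", "body": {"plan": [{"jaw": 1,"delta_pos": [0,0,0],"spin": 0.15},{"jaw": 1,"delta_pos": [0,0,0],"spin": 0.3},{"jaw": 1,"delta_pos": [0,0,0],"spin": 0.45},{"jaw": 1,"delta_pos": [0,0,0],"spin": 0.6},{"jaw": 1,"delta_pos": [0,0,0],"spin": 0.75},{"jaw": 1,"delta_pos": [0,0,0],"spin": 0.9},{"jaw": 1,"delta_pos": [0,0,0],"spin": 0.98},{"jaw": 1,"delta_pos": [0,0,0],"spin": 0.98}], "squeeze": 30}}

```text
time_s: 20.1
ee_pos: [455.3, -149.4, 57.1]
ee_rot: [-179.9, -0.2, 3.0]
force: [-0.4, 7.1, -1.8]
gripper_width: 13.7
```

{"method": "apply_moves", "body": {"plan": [{"jaw": 0.5,"delta_pos": [0,0,0],"spin": 0},{"jaw": 0.5,"delta_pos": [0,0,0],"spin": 0},{"jaw": 0.5,"delta_pos": [0,0,0],"spin": 0},{"jaw": 0.5,"delta_pos": [0,0,0],"spin": 0},{"jaw": 0.5,"delta_pos": [0,0,-10],"spin": 0},{"jaw": 0.5,"delta_pos": [0,0,-50],"spin": 0},{"jaw": 0.5,"delta_pos": [0,0,-90],"spin": 0},{"jaw": 0.5,"delta_pos": [0,0,-100],"spin": 0}]}}

```text
time_s: 21.1
ee_pos: [456.8, -150.3, 160.3]
ee_rot: [180.0, -0.5, 3.0]
force: [-0.4, 0.6, -0.4]
gripper_width: 45.7
```

Run:
```python
from h import *
s=state()
for n,c,f in(("scene",np.s_[130:300,180:340],4.5),("top",np.s_[180:280,170:340],4.5)):
    im=cams.grab_frame(n); cv2.imwrite(f"pics/{n}10.png",im[:,:,::-1]); cv2.imwrite(f"pics/{n}10c.png",cv2.resize(im[c],None,fx=f,fy=f if n=="top" else 3.5,interpolation=cv2.INTER_CUBIC)[:,:,::-1])
```

```text
{'time_s': np.float64(21.1), 'qpos': array([-19.71,  10.18, 103.12,   0.18,  66.23,  67.23]), 'ee_pos': array([ 456.79, -150.29,  160.26]), 'ee_rot': array([179.97,  -0.5 ,   2.99]), 'force': array([-0.41,  0.59, -0.37]), 'torque': array([0.07, 0.06, 0.06]), 'gripper_width': np.float64(45.69)}
```

View pics/scene10c.png

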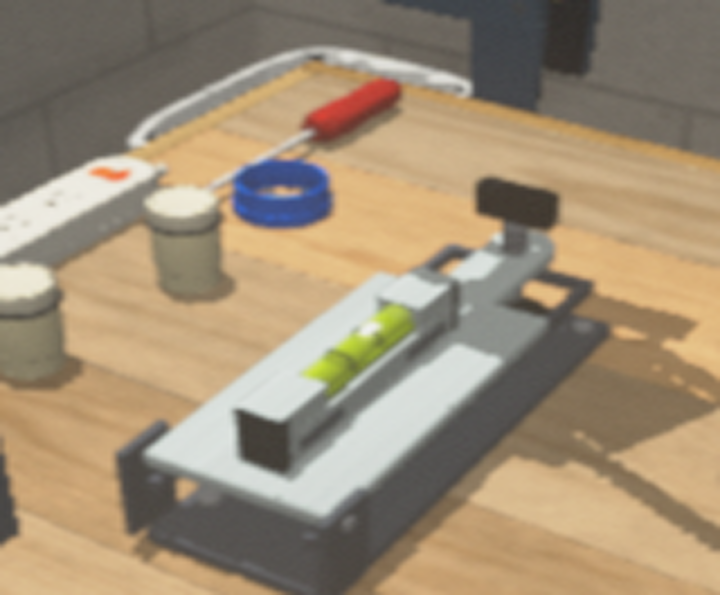

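View pics/top10c.png

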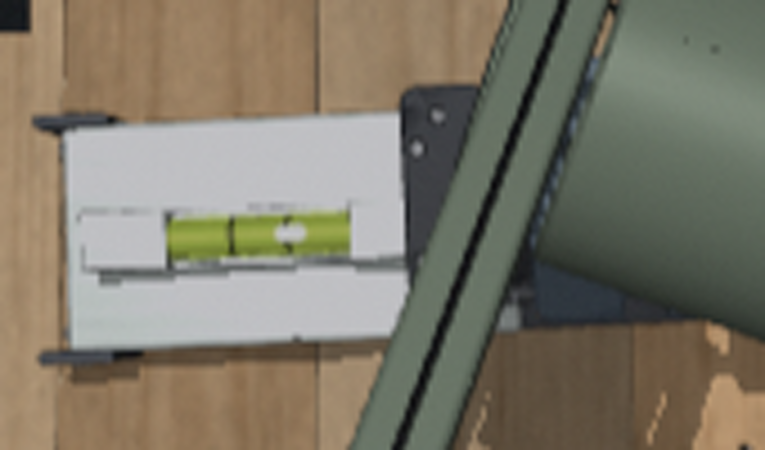

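The handle turned and holds. The bubble is now at top crop x≈291 with mid ≈259.5, about 13.3 mm towards the screw while floating. That predicts a bedded reading near 0. Next: shut the fingers, turn to yaw 92 and go over the screw-side end block.

Run:
```python
from h import *
go(450.4,-49,130,92.2)
```

```text
delta [-0.1, -101.0, 28.3] spin -1.557 dist 105.0 t 21.2
```

{"method": "apply_moves", "body": {"plan": [{"jaw": 1,"delta_pos": [0,-50,0],"spin": -0.18},{"jaw": 1,"delta_pos": [0,-101,0],"spin": -0.36},{"jaw": 1,"delta_pos": [0,-101,0],"spin": -0.54},{"jaw": 1,"delta_pos": [0,-101,0],"spin": -0.72},{"jaw": 1,"delta_pos": [0,-101,0],"spin": -0.9},{"jaw": 1,"delta_pos": [0,-101,10],"spin": -1.08},{"jaw": 1,"delta_pos": [0,-101,20],"spin": -1.26},{"jaw": 1,"delta_pos": [0,-101,28],"spin": -1.44}]}}

```text
time_s: 22.2
ee_pos: [449.0, -48.7, 128.2]
ee_rot: [179.9, -0.1, 85.8]
force: [0.0, 0.3, -0.5]
gripper_width: 0.1
```

Run:
```python
from h import *
state();go(450.4,-49,85,92.2)
```

```text
{'time_s': np.float64(22.2), 'qpos': array([ -7.74,   9.41, 109.14,   0.12,  61.38,  -3.63]), 'ee_pos': array([448.96, -48.75, 128.2 ]), 'ee_rot': array([ 1.7993e+02, -1.0000e-01,  8.5840e+01]), 'force': array([ 0.04,  0.28, -0.52]), 'torque': array([ 0.02, -0.08,  0.04]), 'gripper_width': np.float64(0.1)}
delta [-0.2, 1.4, 43.2] spin -0.111 dist 43.0 t 22.2
```

{"method": "apply_moves", "body": {"plan": [{"jaw": 1,"delta_pos": [0,1.4,15],"spin": -0.11},{"jaw": 1,"delta_pos": [0,1.4,30],"spin": -0.11},{"jaw": 1,"delta_pos": [0,1.4,40],"spin": -0.11},{"jaw": 1,"delta_pos": [0,1.4,44],"spin": -0.11},{"jaw": 1,"delta_pos": [0,1.4,46],"spin": -0.11},{"jaw": 1,"delta_pos": [0,1.4,47],"spin": -0.11},{"jaw": 1,"delta_pos": [0,1.4,47],"spin": -0.11},{"jaw": 1,"delta_pos": [0,1.4,47],"spin": -0.11}]}}

```text
time_s: 23.2
ee_pos: [450.6, -48.8, 81.5]
ee_rot: [179.9, -0.1, 92.1]
force: [0.8, -0.0, 0.2]
gripper_width: 0.3
```

Run:
```python
from h import *
s=state()
for n,c in(("scene",np.s_[130:300,180:340]),("top",np.s_[180:280,170:340])):
    im=cams.grab_frame(n); cv2.imwrite(f"pics/{n}11.png",im[:,:,::-1]); cv2.imwrite(f"pics/{n}11c.png",cv2.resize(im[c],None,fx=4.5,fy=4.5 if n=="top" else 3.5,interpolation=cv2.INTER_CUBIC)[:,:,::-1])
```

```text
{'time_s': np.float64(23.2), 'qpos': array([ -7.72,  12.42, 113.02,   0.13,  54.46,  -9.93]), 'ee_pos': array([450.59, -48.8 ,  81.48]), 'ee_rot': array([ 1.7988e+02, -9.0000e-02,  9.2140e+01]), 'force': array([ 0.78, -0.01,  0.21]), 'torque': array([-0.01, -0.12, -0.01]), 'gripper_width': np.float64(0.25)}
```

View pics/scene11c.png

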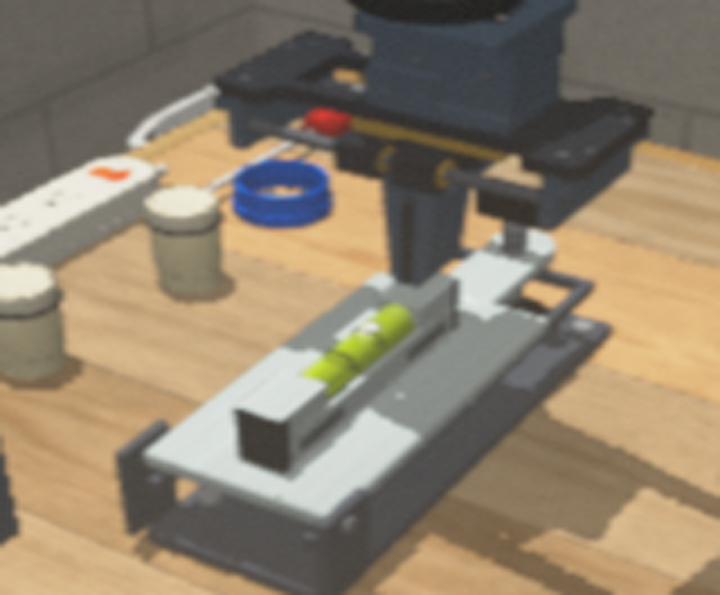

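View pics/top11c.png

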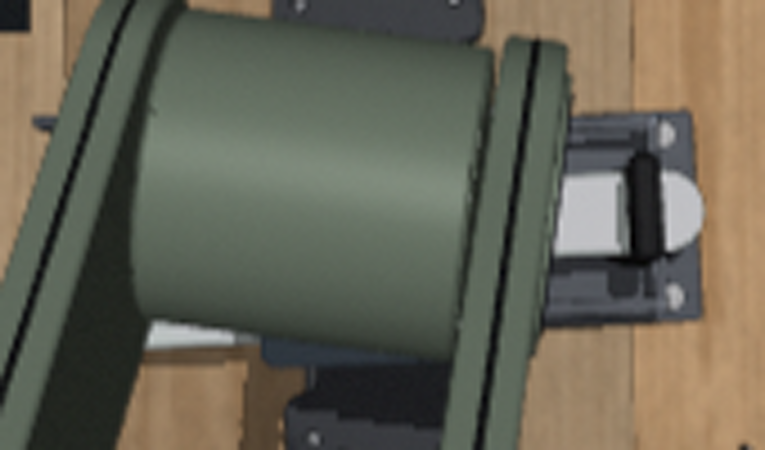

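The shut fingers stand just over the screw-side end block, and the vial stays visible in the scene view. Pressing down in small steps.

{"method": "apply_moves", "body": {"plan": [{"jaw": 1,"delta_pos": [0,0,2],"spin": 0},{"jaw": 1,"delta_pos": [0,0,4],"spin": 0},{"jaw": 1,"delta_pos": [0,0,5],"spin": 0},{"jaw": 1,"delta_pos": [0,0,6],"spin": 0},{"jaw": 1,"delta_pos": [0,0,7],"spin": 0},{"jaw": 1,"delta_pos": [0,0,7.5],"spin": 0},{"jaw": 1,"delta_pos": [0,0,7.5],"spin": 0},{"jaw": 1,"delta_pos": [0,0,7.5],"spin": 0}]}}

```text
time_s: 24.3
ee_pos: [450.5, -48.8, 73.9]
ee_rot: [179.9, -0.1, 92.1]
force: [-1.0, 0.1, 1.0]
gripper_width: 0.6
```

{"method": "apply_moves", "body": {"plan": [{"jaw": 1,"delta_pos": [0,0,1],"spin": 0},{"jaw": 1,"delta_pos": [0,0,1.5],"spin": 0},{"jaw": 1,"delta_pos": [0,0,2],"spin": 0},{"jaw": 1,"delta_pos": [0,0,2.5],"spin": 0},{"jaw": 1,"delta_pos": [0,0,3],"spin": 0},{"jaw": 1,"delta_pos": [0,0,3],"spin": 0},{"jaw": 1,"delta_pos": [0,0,3],"spin": 0},{"jaw": 1,"delta_pos": [0,0,3],"spin": 0}]}}

```text
time_s: 25.3
ee_pos: [450.8, -49.2, 71.3]
ee_rot: [179.9, -0.0, 92.2]
force: [-1.9, -4.5, 6.2]
gripper_width: 0.1
```

{"method": "apply_moves", "body": {"plan": [{"jaw": 1,"delta_pos": [0,0,1],"spin": 0},{"jaw": 1,"delta_pos": [0,0,1.5],"spin": 0},{"jaw": 1,"delta_pos": [0,0,1.5],"spin": 0},{"jaw": 1,"delta_pos": [0,0,1.5],"spin": 0},{"jaw": 1,"delta_pos": [0,0,1.5],"spin": 0},{"jaw": 1,"delta_pos": [0,0,1.5],"spin": 0},{"jaw": 1,"delta_pos": [0,0,1.5],"spin": 0},{"jaw": 1,"delta_pos": [0,0,1.5],"spin": 0}]}}

```text
time_s: 26.3
ee_pos: [450.9, -49.4, 71.0]
ee_rot: [179.8, -0.0, 92.2]
force: [-3.4, -2.3, 12.6]
gripper_width: 0.5
```

```bash
cat >> h.py <<'E'
def look(k):
    im=cams.grab_frame("scene"); cv2.imwrite(f"pics/scene{k}.png",im[:,:,::-1])
    cv2.imwrite(f"pics/scene{k}c.png",cv2.resize(im[200:270,230:300],None,fx=8.5,fy=8.5,interpolation=cv2.INTER_CUBIC)[:,:,::-1])
E
python3 - <<'E'
from h import *
s=state(); look(12)
E
```

```text
{'time_s': np.float64(26.3), 'qpos': array([-7.7400e+00,  1.3140e+01,  1.1387e+02,  6.0000e-02,  5.2810e+01,
       -9.9400e+00]), 'ee_pos': array([450.94, -49.36,  71.  ]), 'ee_rot': array([ 1.7982e+02, -2.0000e-02,  9.2160e+01]), 'force': array([-3.43, -2.29, 12.61]), 'torque': array([-0.44,  0.71, -0.02]), 'gripper_width': np.float64(0.49)}
```

View pics/scene12c.png

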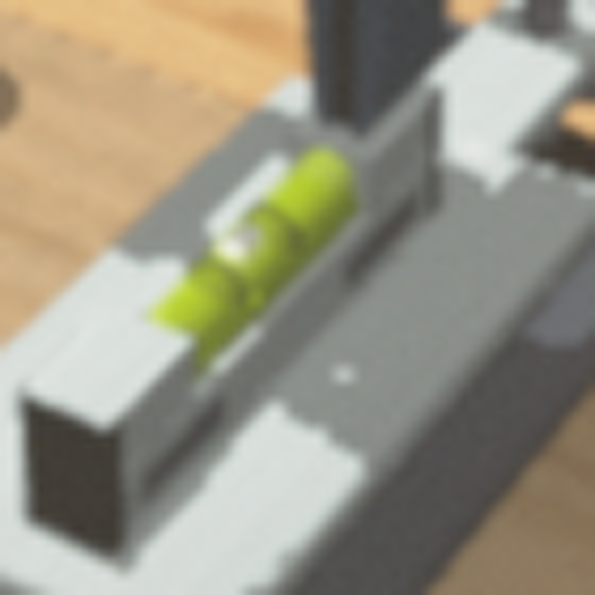

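Pressed with 12.6 N. The bubble is at crop (238,243), close to the hinge-side line. I'll measure it by unwrapping the vial, and compare with the two pictures where the top view gave the reading.

```bash
cat >> h.py <<'E'
def prof(fn,tag,tilt=0.,show=True):
    im=cv2.imread(fn).astype(np.float32); a=np.radians(92.1); e=np.array([np.cos(a),np.sin(a),0]); n=np.array([np.sin(a),-np.cos(a),0])
    C=np.array([448.4,8.8,69+38.]); t=np.arange(-45,45.01,.25); v=np.arange(-14,14.01,.5)
    G=np.array([[C+tt*e+vv*n-np.array([0,0,tt*np.sin(tilt)]) for tt in t] for vv in v])
    q=px("scene",G.reshape(-1,3)).reshape(len(v),len(t),2).astype(np.float32)
    o=cv2.remap(im,q[...,0],q[...,1],cv2.INTER_CUBIC)
    o=np.clip(o,0,255).astype(np.uint8); return cv2.resize(o,None,fx=2.1,fy=4)
E
python3 - <<'E'
from h import *
o=[prof(f"pics/scene{k}.png",k,tilt) for k,tilt in((8,0.),(10,.0157),(12,0.))]
cv2.imwrite("pics/unw.png",np.vstack(o)[:600]); print(o[0].shape, np.vstack(o).shape)
E
```

```text
(228, 758, 3) (684, 758, 3)
```

View pics/unw.png

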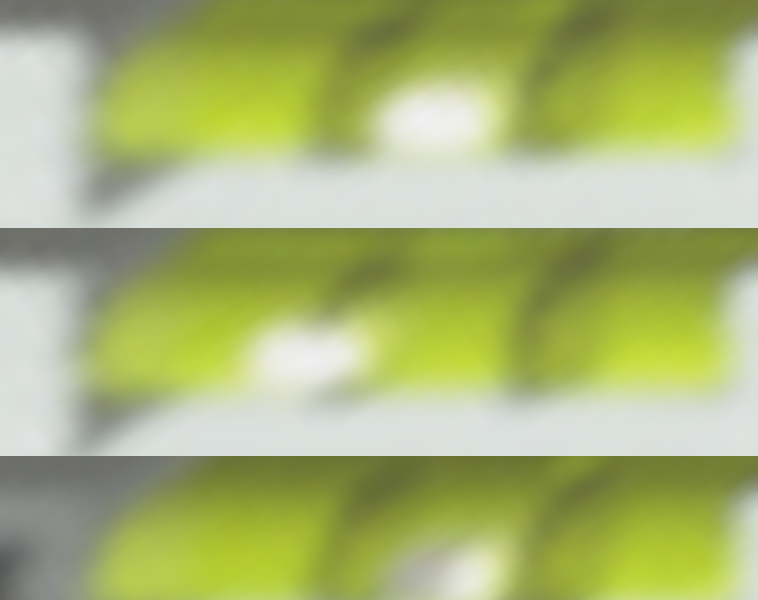

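Scale is 8.4 px/mm. Picture 8 puts the bubble at 435 (top view +1.3 mm) and picture 10 at 308 (top view −13.3 mm), so the two agree. Pressed, it is near 445, about +2 mm. I'll keep pressing so it settles, then measure again with the whole strip.

{"method": "apply_moves", "body": {"plan": [{"jaw": 1,"delta_pos": [0,0,1.3],"spin": 0},{"jaw": 1,"delta_pos": [0,0,1.3],"spin": 0},{"jaw": 1,"delta_pos": [0,0,1.3],"spin": 0},{"jaw": 1,"delta_pos": [0,0,1.3],"spin": 0},{"jaw": 1,"delta_pos": [0,0,1.3],"spin": 0},{"jaw": 1,"delta_pos": [0,0,1.3],"spin": 0},{"jaw": 1,"delta_pos": [0,0,1.3],"spin": 0},{"jaw": 1,"delta_pos": [0,0,1.3],"spin": 0}]}}

```text
time_s: 27.35
ee_pos: [451.0, -49.3, 71.0]
ee_rot: [179.8, -0.0, 92.2]
force: [-4.0, -2.1, 14.1]
gripper_width: 0.5
```

Run:
```python
from h import *
s=state(); look(13)
o=[prof(f"pics/scene{k}.png",k,tilt)[:200] for k,tilt in((8,0.),(12,0.),(13,0.))]
for i in o:
    for x in range(0,758,84): cv2.line(i,(x,0),(x,8),(0,0,255),1)
cv2.imwrite("pics/unw2.png",np.vstack(o))
```

```text
{'time_s': np.float64(27.35), 'qpos': array([-7.7400e+00,  1.3130e+01,  1.1389e+02,  7.0000e-02,  5.2780e+01,
       -9.9400e+00]), 'ee_pos': array([450.98, -49.35,  70.98]), 'ee_rot': array([ 1.7979e+02, -2.0000e-02,  9.2160e+01]), 'force': array([-4.  , -2.06, 14.13]), 'torque': array([-0.39,  0.7 ,  0.03]), 'gripper_width': np.float64(0.48)}
```

View pics/unw2.png

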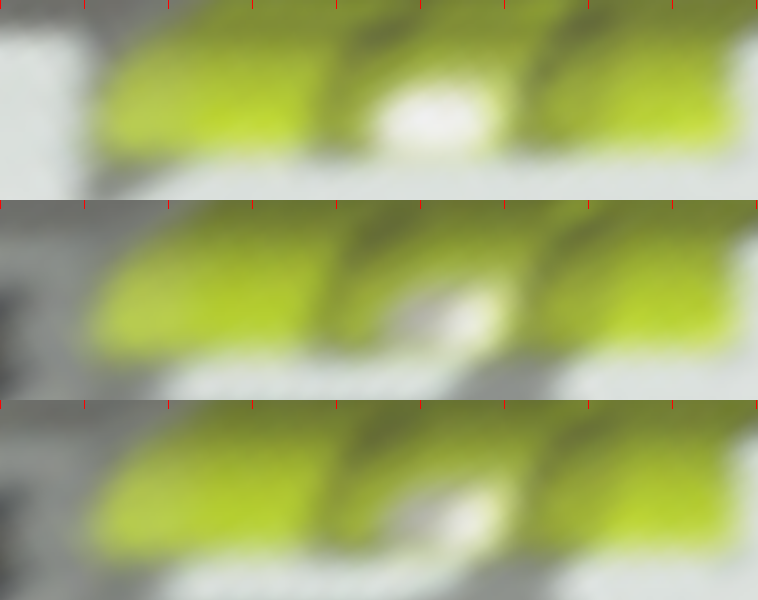

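View pics/scene13c.png

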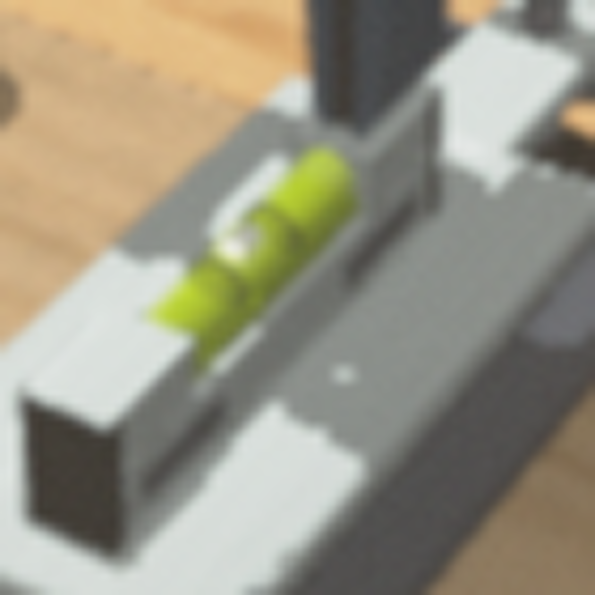

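The bubble has settled and is unchanged between the two pressed pictures. Its edges are at about 378 and 512 and the lines at about 330 and 530, so the centre is +1.5 to +2.3 mm from the middle, between the lines. The press is 14 N, and going from 6 to 14 N moved the fingers only 0.3 mm, so the shelf is bedded. I hand in while still pressing.

Run:
```python
from h import *
print(env.job_done()); state()
```

```text
the job is handed in; nothing more can be done
None
the job is handed in; nothing more can be done
```

The job is handed in at about 27.4 s of the 69 s limit, with the shut fingers still pressing the level and the bubble between its lines.

**What I did:** I laid the larger spirit level flat along the middle of the shelf. I then turned the T-handle about 0.98 rad clockwise and pressed the level's end block nearer the screw.

**Last checks:**
- **Bubble:** it had settled about 1.5 to 2.3 mm towards the hinge, within the 5 mm limit.
- **Press:** the vertical force was about 14 N. Going from 6 to 14 N moved the fingers only 0.3 mm, so I take the shelf as fully bedded.
- **Bystanders:** I saw no sign that any of them moved.

**What failed or disagreed:**
- **First grasp:** it closed on nothing, because the fingertips are really about 37 mm higher than the reported TCP height. I corrected for this and the second grasp held.
- **Bubble readings:** the reading with the shelf floating predicted about 0 mm when bedded, against the roughly 2 mm measured under the press. I accepted this without a second turn of the screw.
- **After hand-in:** the final state could not be read, so the last second is not confirmed.

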